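# Scrap the spoiled wax blanks through the sprung flap of the reclaim box

### The arm

A 6-joint arm with a two-finger parallel gripper is mounted at the origin on a cart in front of the work surface, level with it; the furniture and walls round the work are solid. World frame = base frame: x ahead of the robot, y to its left, z up, the work surface at z = 0. Lengths are in m, angles in rad, forces in N, time in s.
With the tool pointing down it reaches from about 0.35 to 0.725 m from the base axis. Payload 4.3 kg.
Tool frame: the origin (TCP) lies on the centre line of the jaws, within the pads' length; the fingertips stand 14 mm ahead of it and the grasp point (between the pads) lies 5 mm behind it (env.tip_extent is the distance from the TCP to the fingertips, in m); y points along the fingers, x is the direction in which the jaws open and shut, and the axes are right-handed (so a half turn about y gives the same grasp; the last joint's range is limited). The gripper opens to 85 mm and grips with 20 to 120 N. Pads are 22 mm wide; open, the fingers measure 114 mm over their backs; the gripper's body (76 mm by 85 mm) begins 54 mm behind the grasp point. The pads swing forward as they close: fully open they stand 13 mm farther back than shut.
Start: joints at [1.229, 0.377, 0.081, 1.274, 0, 1.46], TCP at [0.132, 0.56, 0.245] pointing down, gripper open.
Joint ranges: [-2.72, 2.72], [-0.84, 1.66], [-1.02, 1.22], [-1.77, 2.12], [-1.37, 1.28], [-3.14, 3.14]. Speed limits (rad/s): [2.57, 2.57, 3.14, 3.14, 3.14, 3.14].

### API

Orientations are given as a unit quaternion [w, x, y, z].
In Python, from station import env gives the robot as it stands.
- The arm moves only by the tool drive_tool, never from a script. Its argument "targets" is a list of rows, each a list of 7 numbers: the shift along the world's x, y, z in units of 60 mm (1.0 is 60 mm), then the turn, a rotation vector about the world's x, y, z in units of 180 degrees (1.0 is 180 degrees), then the opening, from 0 (shut) to 1 (fully open). In form: [[tx, ty, tz, wx, wy, wz, fingers], ...]. A call has 1 to 10 rows; each row shifts and turns the commanded pose from where the row before left it; what a row does not reach is not made up. A row lasts 1/8 s, in which the tool goes at most 62.5 mm and 10.7 degrees, less where a joint would pass 70% of its speed; a pose out of reach is approached as far as the arm can. A call with a number of a shift or a turn outside -1 to 1 is refused whole. A call with a gripper value outside its range is refused whole. The fingers move at their own pace and stop on an object; the grip force is fixed at half the most. Time passes only in rows, so rows that do not move let the fingers close. It gives the time, the measured TCP pose, the force and the opening at its end, in the units of the state.
- env.state(): the state, without advancing time (a new reading comes with each control period).
- env.snapshot(name): name is "scene" or "side" or "wrist"; returns (picture, depth): 420x560x3 uint8, red, green, blue; 420x560 float32, m along the optical axis (not along the pixel's ray), 0 where there is no reading.
- env.camera_model(name): a dict with "fx", "fy", "cx", "cy" (pixels), "R" (3x3) and "t" (3): a world point X has camera coordinates R X + t. Camera axes: x right, y down, z forward; pixel columns grow to the right and rows downward; lengths in m; the calibration is good to about 2 mm. The wrist camera is an equidistant fisheye: a pixel r from the principal point sees the ray r / f radians off the axis. A picture is of the moment at which its call begins: read the wrist's pose just before it. camera_model takes no time and is no camera call; for the wrist camera it gives the pose at the moment of the call.
- env.finish_job(): hands the job in, once; it reports no verdict.
Trained networks look in the newest picture that a camera, given by its name, has taken for a name from the list of things; names that differ only in an ending like _2 or _b are one class to them, and where a whole thing is asked for, a point or a joint stands for the part that bears it (a point fixed in the world has none). Each returns a list of dicts, best first, with "conf" (0 to 1); they miss things now and then, are a little off and sometimes report something else, mostly with a low value. They report only what shows in the picture. A call takes as long as a camera call. They do not tell look-alikes from the thing itself.
- env.silhouettes(camera, query): "mask" (420x560 bool, what is visible of it) and "point" ([row, column] as shares, 0 to 1, of the picture: columns of its width, rows of its height, amid what is visible of it).
- env.place_of(camera, query): "point" ([row, column] as shares, 0 to 1, of the picture: columns of its width, rows of its height: a listed point, or the origin of a listed thing).
The state is a dict: "clock": time; "qpos": joint angles; "qvel": joint speeds; "joint_torque": joint torques, N m; "eef_pos": TCP position; "orientation": TCP orientation; "force": force on the tool from outside, world axes, zero at the start; "torque": the same for the moment, N m; "grip_width": finger opening in m.
Only numpy, scipy, OpenCV 4.12 (cv2) and the standard library are available. Lean on these libraries where they do the work, as an engineer would, in place of code of your own. Each camera call takes 0.05 s, during which the arm holds its last target. There are 200 camera calls.

### The job

Push the three spoiled green wax blanks off the sorting deck of the blue reclaim box into the hopper behind it, so that all three lie on the shut flap there; leave the small round white tin standing where it is on the deck. Then press the red lever on the box's left side down and hold the flap open until all three blanks have dropped into the hidden bin below, and let go so that the flap springs shut.

Things in the scene. Friction and masses are not known exactly. Their poses are not given: they have to be found in the camera images.
- box: the blue sheet-metal reclaim box with a bare aluminium deck, fixed to the bench, 168 (x) x 226 (y) x 130 mm high. Origin on the bench under its middle; x points from the front (robot side) to the back, y left, z up. Walls 5 mm, side walls' inner faces at y = +-108 mm; they stand 8 mm above the deck as rails. Under deck and flap is the closed bin, floor at z = 6 mm
- deck_edge (a point): middle of the rear edge of the flat sorting deck (box 2, 0, 122 mm), axes as the box. The deck is the front of the box's top: box x -83 to +2 mm, top at z = 122 mm, no lip at its front and rear edges. Four pieces stand on it in four lanes side by side, in any order, lane centres at box y = -81, -27, 27, 81 mm (to 2 mm)
- hopper (a point): centre of the open hopper, on top of the shut flap (box 41, 0, 100 mm), axes as the box. The hopper lies behind the deck's rear edge, box x 2 to 80 mm, as wide as the deck; its floor is the flap, 22 mm below the deck; the wall behind it is 130 mm high
- flap (a joint): angle of the sprung steel flap, rad: 0 = shut (level), 1.15 = fully open (stop). Hinge along y at box x = 72.5, z = 97 mm; the edge next to the deck swings down. The spring holds it shut under the blanks and shuts it when let go. Open to about 1.05 the blanks slide off within a second; at 0.7 they may hang
- lever_pad (a point): point on the upper face of the red lever pad (44 x 24 mm), 80 mm from the hinge. The lever is one piece with the flap, 102 mm long, outside the left wall (middle at box y = 134 mm), pointing to the front, 37 degrees up when shut, level at flap 0.65. Pressed straight down 72 mm in front of the hinge (2 to 6 N) its top there goes from 159 to about 69 mm above the bench at 1.1 rad
- wax_1: a green carving-wax blank, a rectangular block 36 x 60 x 16 mm, about 35 g, lying flat on the deck with its long side roughly (to 0.12 rad) along the box's x axis. Origin: centre of the underside; x along the 36 mm side, y along the 60 mm side, z up
- wax_2: another green carving-wax blank, a rectangular block 36 x 60 x 16 mm, about 35 g, lying flat on the deck with its long side roughly (to 0.12 rad) along the box's x axis. Origin: centre of the underside; x along the 36 mm side, y along the 60 mm side, z up
- wax_3: the third green carving-wax blank, a rectangular block 36 x 60 x 16 mm, about 35 g, lying flat on the deck with its long side roughly (to 0.12 rad) along the box's x axis. Origin: centre of the underside; x along the 36 mm side, y along the 60 mm side, z up
- small_tin: the good piece: small round white findings tin with a lid, 34 mm across, 20 mm high, standing on the deck in one of the four lanes. Origin: centre of the underside, z up. Stays where it is
Things that resemble listed ones, but are neither listed nor needed, are in the scene too. What is shaped like the wax_3 but brown or purple is not meant.

How it is judged:
By the outcome, as a careful person would: the job done as asked, in the order asked, and still so for the second after the job is handed in, with the robot touching nothing.
It also fails if it takes over 61 s, if anything falls off the work surface, if the arm or the gripper's body presses on something with over 40 N, if the wrist force passes 120 N, or if a joint passes its speed limit or range.

## Working session

There is one attempt and no reset: what is moved stays moved. The work goes in short steps, Python scripts to look and compute and a tool call to move; the robot and the scene stay as the last step left them, time stands still between calls to the robot, and variables do not carry over. Pictures are saved under pics/ and viewed, about 8 in all and at most 12, crops included, and the job is handed in when it is done.

Besides the shell and the picture viewer there is one more tool, called after "Call:" as name([rows], argument=value, ...), one row to a line, values as JSON. drive_tool: Moves the arm, as the interface text tells. Shifts and turns lie within -1 to 1; 1 stands for 60 mm of shift or 180 degrees of turn. Its arguments: {"type":"object","properties":{"targets":{"type":"array"}},"required":["targets"]}

```bash
mkdir -p pics; ls; python3 - <<'E'
from station import env
import cv2,numpy as np
s=env.state();print(s['clock'],s['eef_pos'],s['orientation'],s['force'],s['grip_width'],env.tip_extent)
for n in ['scene','side']:
    p,d=env.snapshot(n); cv2.imwrite(f'pics/{n}0.png',p[:,:,::-1]); np.save(f'pics/{n}_d.npy',d)
    m=env.camera_model(n);R=np.array(m['R']);print(n,m['fx'],m['cx'],m['cy'],'campos',-R.T@np.array(m['t']))
    def w(r,c):
        z=d[r,c];return R.T@(np.array([(c-m['cx'])/m['fx']*z,(r-m['cy'])/m['fy']*z,z])-m['t'])
    for q in ['wax_1','small_tin','box','lever_pad']:
        for o in env.silhouettes(n,q):
            k=o['mask'];r,c=np.where(k);P=np.array([w(a,b) for a,b in zip(r,c) if d[a,b]>0])
            if len(P): print(q,round(o['conf'],2),(int(np.mean(r)),int(np.mean(c))),len(r),'med',np.round(np.median(P,0),3),'lo',np.round(np.percentile(P,3,axis=0),3),'hi',np.round(np.percentile(P,97,axis=0),3),'col',np.median(p[k],0))
    for q in ['box','deck_edge','hopper','lever_pad']:
        for o in env.place_of(n,q)[:2]:
            r,c=int(o['point'][0]*420),int(o['point'][1]*560);print('pt',q,round(o['conf'],2),(r,c),np.round(w(r,c),3))
E
```

```text
pics
0.0 [0.1318823  0.55903737 0.24433904] [-0.55409324  0.55484604  0.43819374 -0.43944602] [-0.36638496  0.09093378 -0.31620047] 0.0851977277997805 0.014
scene 517.7838511435125 278.5049375359529 213.79359824987046 campos [-0.21633031 -0.31225832  0.68870248]
wax_1 0.87 (221, 353) 538 med [ 0.522 -0.001  0.138] lo [ 0.5   -0.018  0.125] hi [0.556 0.019 0.141] col [ 64. 125.  92.]
wax_1 0.87 (225, 285) 395 med [0.589 0.189 0.016] lo [0.563 0.169 0.003] hi [0.621 0.217 0.019] col [137.  67. 173.]
wax_1 0.76 (232, 225) 207 med [0.492 0.289 0.016] lo [0.478 0.27  0.005] hi [0.532 0.301 0.019] col [140.  67. 181.]
wax_1 0.73 (213, 328) 455 med [0.52  0.05  0.138] lo [0.499 0.035 0.125] hi [0.556 0.069 0.141] col [ 65. 125.  92.]
wax_1 0.6 (230, 381) 492 med [ 0.523 -0.056  0.139] lo [ 0.503 -0.073  0.127] hi [ 0.56  -0.038  0.141] col [ 66. 126.  93.]
wax_1 0.59 (255, 145) 484 med [0.342 0.379 0.016] lo [0.315 0.354 0.001] hi [0.372 0.409 0.019] col [131.  78.  47.]
wax_1 0.21 (241, 378) 9393 med [ 0.502 -0.053  0.102] lo [ 0.489 -0.139  0.033] hi [0.657 0.083 0.13 ] col [44. 60. 91.]

[... 1164 characters left out ...]
. 118.]
wax_1 0.59 (196, 201) 191 med [0.342 0.376 0.016] lo [0.316 0.355 0.004] hi [0.369 0.402 0.019] col [160.  99.  52.]
small_tin 0.67 (261, 344) 247 med [ 0.535 -0.112  0.142] lo [ 0.522 -0.124  0.123] hi [ 0.564 -0.094  0.145] col [254. 254. 254.]
box 0.74 (257, 341) 7772 med [ 0.57  -0.078  0.101] lo [ 0.49  -0.139  0.013] hi [0.657 0.085 0.131] col [ 60.  80. 114.]
lever_pad 0.89 (233, 351) 1479 med [ 0.618 -0.018  0.101] lo [ 0.577 -0.108  0.099] hi [0.649 0.108 0.153] col [233. 242. 245.]
pt box 0.78 (271, 331) [ 0.505 -0.113  0.123]
pt deck_edge 0.96 (237, 341) [ 0.592 -0.012  0.1  ]
pt hopper 0.87 (239, 356) [ 0.62  -0.033  0.102]
pt lever_pad 0.94 (192, 318) [0.595 0.117 0.144]
```

```bash
cat >h.py <<'E'
from station import env
import cv2,numpy as np
def cloud(n):
    p,d=env.snapshot(n);m=env.camera_model(n);R=np.array(m['R'])
    r,c=np.mgrid[:420,:560]
    P=np.stack([(c-m['cx'])/m['fx']*d,(r-m['cy'])/m['fy']*d,d],-1)-np.array(m['t'])
    return p,d,P@R
def crop(p,name,r0,r1,c0,c1,k):
    cv2.imwrite(name,cv2.resize(p[r0:r1,c0:c1,::-1],None,fx=k,fy=k,interpolation=cv2.INTER_CUBIC))
E
python3 - <<'E'
from h import *
for n in ['scene','side']:
    p,d,W=cloud(n)
    crop(p,f'pics/{n}1.png',*((140,340,240,440,3) if n=='scene' else (150,350,240,440,3)))
    ok=(d>0)&(W[...,0]>.44)&(W[...,0]<.72)&(W[...,1]>-.2)&(W[...,1]<.2)
    hsv=cv2.cvtColor(p,cv2.COLOR_RGB2HSV)
    g=ok&(abs(hsv[...,0].astype(int)-75)<15)&(hsv[...,1]>80)&(W[...,2]>.134)&(W[...,2]<.145)
    k,l,st,ce=cv2.connectedComponentsWithStats(g.astype(np.uint8))
    for i in range(1,k):
        if st[i,4]>80:
            q=W[l==i][:,:2].astype(np.float32);print(n,'wax',st[i,4],cv2.minAreaRect(q),q[:,0].min(),q[:,0].max())
    t=ok&(hsv[...,1]<40)&(W[...,2]>.139)&(W[...,2]<.146)&(W[...,1]<-.08);q=W[t][:,:2].astype(np.float32);print('tin',len(q),cv2.minEnclosingCircle(q) if len(q) else 0)
    b=ok&(W[...,2]>.126)&(W[...,2]<.134)&(hsv[...,0]>95)&(hsv[...,0]<125);q=W[b][:,:2].astype(np.float32);print('rim',len(q),cv2.minAreaRect(q))
    rd=ok&((hsv[...,0]<8)|(hsv[...,0]>172))&(hsv[...,1]>120);q=W[rd];print('red',len(q),q.min(0),q.max(0),np.median(q,0))
E
```

```text
scene wax 360 ((0.5282461047172546, 0.05263747274875641), (0.06215858459472656, 0.03630764037370682), 4.369715690612793) 0.49637192 0.55893564
scene wax 369 ((0.5281620025634766, 0.0001922696828842163), (0.03546682745218277, 0.05915706977248192), 85.99970245361328) 0.4983776 0.5585925
scene wax 383 ((0.5321601033210754, -0.05437413603067398), (0.06117261201143265, 0.034818537533283234), 6.717003345489502) 0.5012993 0.56226164
tin 194 ((0.5380732417106628, -0.10889928042888641), 0.018373781815171242)
rim 688 ((0.5764375329017639, -0.017837144434452057), (0.1712404191493988, 0.24245645105838776), 0.9963166117668152)
red 45 [0.56425274 0.09569153 0.1362878 ] [0.5998694  0.1192032  0.16513839] [0.5709002  0.10132966 0.15975654]
side wax 265 ((0.5300286412239075, 0.053472794592380524), (0.06068822741508484, 0.03705573081970215), 4.8335347175598145) 0.49956343 0.560185
side wax 300 ((0.5305014252662659, 0.00042722001671791077), (0.036475975066423416, 0.05805831775069237), 85.07989501953125) 0.5003993 0.56060237
side wax 334 ((0.5332171320915222, -0.05412556976079941), (0.0587608776986599, 0.036039743572473526), 8.101932525634766) 0.50336915 0.5638977
tin 169 ((0.5379873514175415, -0.1085854321718216), 0.01745487190783024)
rim 571 ((0.5770109295845032, -0.01663915067911148), (0.16851657629013062, 0.24520814418792725), 0.8796527981758118)
red 55 [0.56643458 0.09461291 0.13892129] [0.60207195 0.11990272 0.16497298] [0.58263989 0.10461062 0.15305561]
```

View pics/scene0.png

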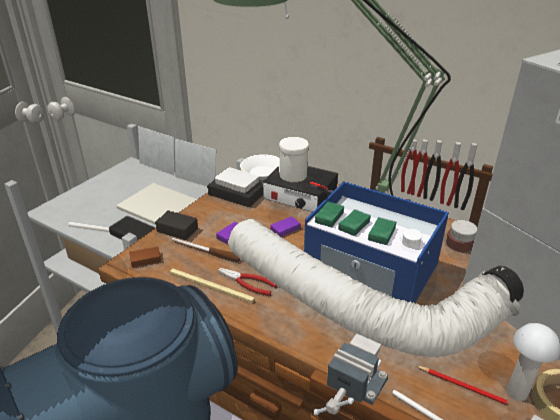

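View pics/scene1.png

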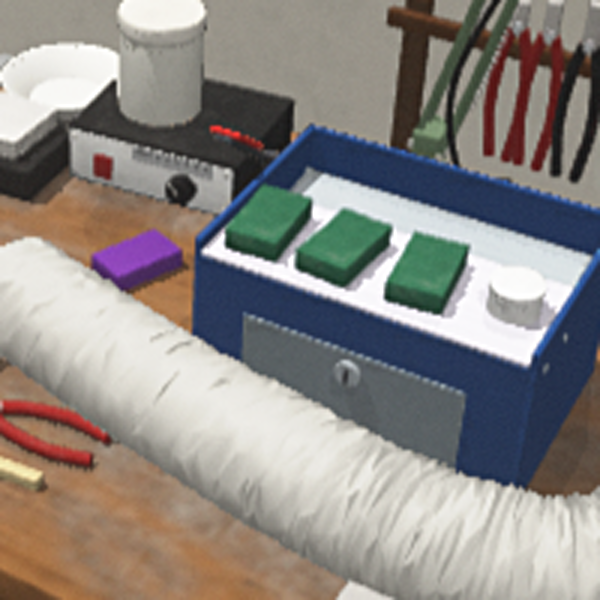

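```bash
python3 - <<'E'
from h import *
from scipy.spatial.transform import Rotation as Ro
s=env.state();w,x,y,z=s['orientation'];print(Ro.from_quat([x,y,z,w]).as_matrix().round(3))
H=np.full((14,18),-1.)
for n in ['scene','side']:
    p,d,W=cloud(n)
    for i in range(14):
        for j in range(18):
            a=.32+.03*i;b=.33-.03*j
            q=W[(d>0)&(abs(W[...,0]-a)<.015)&(abs(W[...,1]-b)<.015)][:,2]
            if len(q):H[i,j]=max(H[i,j],q.max())
    hsv=cv2.cvtColor(p,cv2.COLOR_RGB2HSV)
    bl=(hsv[...,0]>100)&(hsv[...,0]<125)&(hsv[...,1]>120)&(d>0)&(W[...,0]>.45)&(W[...,0]<.7)&(W[...,1]>-.16)&(W[...,1]<.1)
    # rear wall rim / front face lines
    f=W[bl&(W[...,2]>.09)&(W[...,2]<.118)&(W[...,0]<.51)]
    if len(f): print(n,'front x=a+by',np.polyfit(f[:,1],f[:,0],1),len(f))
    r=W[bl&(W[...,2]>.11)&(W[...,2]<.126)&(W[...,0]>.62)&(W[...,1]>-.12)&(W[...,1]<.07)]
    if len(r): print('rearinner',np.polyfit(r[:,1],r[:,0],1),len(r))
    o=W[bl&(W[...,2]>.04)&(W[...,2]<.12)&(W[...,1]<-.13)&(W[...,0]>.5)&(W[...,0]<.65)]
    if len(o): print('right y=',np.polyfit(o[:,0],o[:,1],1),len(o),np.median(o[:,1]))
print('y cols',[int(330-30*j) for j in range(18)])
for i in range(14):print(320+30*i,(H[i]*1000).astype(int))
E
```

```text
[[ 0.23   0.    -0.973]
 [ 0.973  0.     0.23 ]
 [ 0.    -1.    -0.   ]]
scene front x=a+by [-0.0197106   0.49209051] 1392
rearinner [-0.01675146  0.65510718] 605
right y= [ 0.01573159 -0.14757639] 544 -0.13854104033915593
side front x=a+by [-0.03525224  0.49199003] 376
rearinner [-0.01687136  0.65500753] 289
right y= [ 0.01630987 -0.14729537] 1230 -0.13795296830642775
y cols [330, 300, 270, 240, 210, 180, 150, 120, 90, 60, 30, 0, -30, -60, -90, -120, -150, -180]
320 [ 5  4  3  4  3  4  4  4  4  4  4  3  4  4 76 79 79 13]
350 [ 4 11 14 12 13 12 13 13  3  3  3  5  4  3  3 10 12  5]
380 [ 3  4  5  9 13 12 13 12 12 62 73 76 79 81 82 83 82 81]
410 [ 4  5  4 10 12 67 77 79 82 86 86 85 85 86 86 89 88 90]
440 [12 14 18 77 83 85 87 86 86 86 86 86 85 84 85 84 86 89]
470 [ 4 20 18 82 86 88 87 87 84 82 77 73 79 60  3  3 54 82]
500 [    4    20    20 -1000    84    84    75    70   132   141   141   141
   140   141   134   130   133 -1000]
530 [    5    20    18     4     4     4     2 -1000   133   141   141   142
   141   141   145   145   132     2]
560 [  4   4   4   5  19  19   4 165 166 142 141 141 140 141 144 145 133   4]
590 [542 541 515   5  21  19   4 158 157 102 123 123 124 123 125 131 132   4]
620 [550 554 555 511  19  19   3 126 132 104 104 103 103 103 104 132 133   4]
650 [   52   554   555   532    42    41 -1000   108   133   133   132   133
   133   133   132   133   132     4]
680 [   52    62   555   534    63    63    61 -1000 -1000 -1000 -1000 -1000
 -1000 -1000 -1000     3     4     4]
710 [   47   549   551   538   546   567   521 -1000 -1000 -1000 -1000 -1000
    61    63    28     4    50    46]
```

View pics/side0.png

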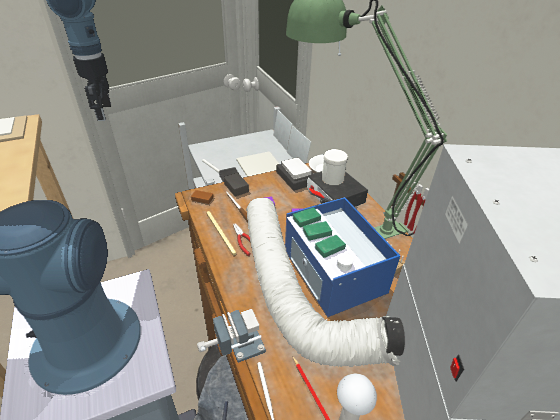

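Call:
drive_tool([
  [0.5,-0.72,0,0,0,0.008,0],
  [0.5,-0.72,0,0,0,0.008,0],
  [0.5,-0.72,0,0,0,0.008,0],
  [0.5,-0.72,0,0,0,0.008,0],
  [0.5,-0.72,0,0,0,0.008,0],
  [0.5,-0.72,0,0,0,0.008,0],
  [0.5,-0.72,0,0,0,0.008,0],
  [0.5,-0.72,0,0,0,0.008,0],
  [0.5,-0.72,0,0,0,0.008,0],
  [0.5,-0.72,0,0,0,0.008,0],
])

```text
clock: 2.35
eef_pos: [0.433, 0.1261, 0.2456]
orientation: [-0.495, 0.495, 0.505, -0.505]
force: [1.4, 1.3, -0.6]
grip_width: -0.0
```

Call:
drive_tool([
  [0.24,-0.41,-0.2,0,0,0,0],
  [0.24,-0.41,-0.3,0,0,0,0],
  [0.24,-0.41,-0.33,0,0,0,0],
  [0,0,0,0,0,0,0],
])

```text
clock: 2.85
eef_pos: [0.4749, 0.0526, 0.1941]
orientation: [0.496, -0.495, -0.504, 0.505]
force: [-0.0, 1.1, -0.1]
grip_width: 0.0002
```

```bash
python3 - <<'E'
from h import *
s=env.state();T=s['eef_pos'];print(T)
for n in ['scene','side']:
    p,d,W=cloud(n)
    r=np.linalg.norm(W[...,:2]-T[:2],axis=-1)
    k=(d>0)&(r<.03)&(W[...,2]>.11)&(W[...,2]<T[2]+.02)
    q=W[k]; print(n,len(q),q.min(0) if len(q) else 0,q.max(0) if len(q) else 0)
    m=env.camera_model(n)
    for dz in (0,-.014,-.027):
        c=np.array(m['R'])@(np.array(T)+[0,0,dz])+m['t'];print(dz,m['fx']*c[0]/c[2]+m['cx'],m['fy']*c[1]/c[2]+m['cy'])
    if n=='side':crop(p,'pics/side2.png',150,300,220,390,4)
E
```

```text
[0.47494142 0.05261146 0.1941473 ]
scene 542 [0.46209024 0.02747986 0.11016607] [0.50426962 0.07901061 0.21403093]
0 316.95217934466 199.18656463092697
-0.014 316.64368448536464 205.77022805146672
-0.027 316.36184319397927 211.78507123144678
side 239 [0.46312736 0.02881076 0.11082061] [0.5048567  0.07784496 0.21395827]
0 286.5838018115281 202.05799098579126
-0.014 286.3714382446346 206.8411383277746
-0.027 286.1780243976581 211.19747374632712
```

View pics/side2.png

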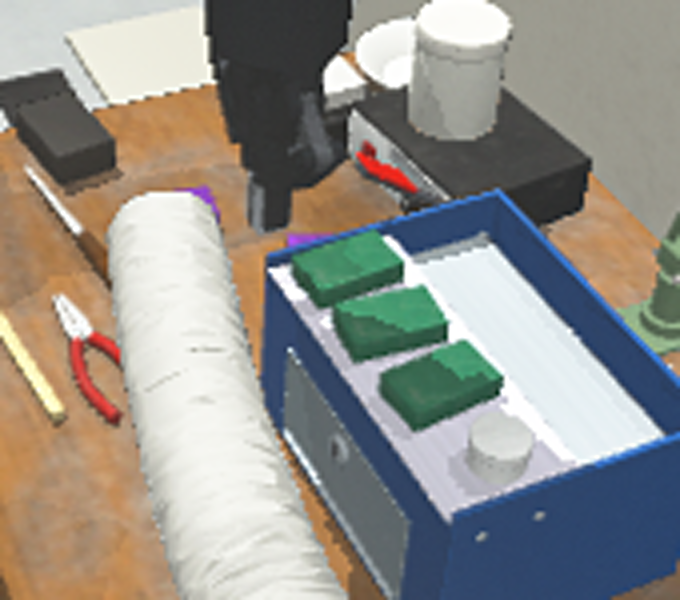

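Call:
drive_tool([
  [0,0,-0.45,0,0,0,0],
  [0,0,-0.45,0,0,0,0],
  [0.15,0,0,0,0,0,0],
  [0.2,0,0,0,0,0,0],
  [0.2,0,0,0,0,0,0],
  [0.2,0,0,0,0,0,0],
  [0.2,0,0,0,0,0,0],
  [0.2,0,0,0,0,0,0],
  [0.2,0,0,0,0,0,0],
])

```text
clock: 4.08
eef_pos: [0.5572, 0.0538, 0.1415]
orientation: [-0.495, 0.495, 0.505, -0.505]
force: [-1.2, 0.3, -1.1]
grip_width: -0.0002
```

Call:
drive_tool([
  [0.15,0,0,0,0,0,0],
  [0.12,0,0,0,0,0,0],
  [0.1,0,0,0,0,0,0],
  [0,0,0,0,0,0,0],
  [-0.1,0,0.6,0,0,0,0],
])

```text
clock: 4.7
eef_pos: [0.5701, 0.0539, 0.175]
orientation: [0.497, -0.493, -0.503, 0.506]
force: [-0.3, -0.4, 0.1]
grip_width: -0.0002
```

```bash
cat >w.py <<'E'
from h import *
print(env.state()['eef_pos'],env.state()['force'])
for n in ['scene','side']:
    p,d,W=cloud(n)
    ok=(d>0)&(W[...,0]>.44)&(W[...,0]<.72)&(W[...,1]>-.15)&(W[...,1]<.15)&(W[...,2]>.07)
    hsv=cv2.cvtColor(p,cv2.COLOR_RGB2HSV)
    g=ok&(abs(hsv[...,0].astype(int)-75)<15)&(hsv[...,1]>80)
    k,l,st,ce=cv2.connectedComponentsWithStats(g.astype(np.uint8))
    for i in range(1,k):
        if st[i,4]>60:
            q=W[l==i];print(n,'wax',st[i,4],'med',np.median(q,0).round(3),'lo',np.percentile(q,2,axis=0).round(3),'hi',np.percentile(q,98,axis=0).round(3))
    t=ok&(hsv[...,1]<40)&(W[...,2]>.139)&(W[...,2]<.146)&(W[...,1]<-.08)&(W[...,0]<.57);q=W[t][:,:2].astype(np.float32);print('tin',cv2.minEnclosingCircle(q) if len(q) else 0)
E
python3 w.py
```

```text
[0.57010063 0.05388357 0.17500508] [-0.31323463 -0.39927286  0.06421223]
scene wax 786 med [0.545 0.011 0.132] lo [ 0.5   -0.017  0.111] hi [0.643 0.066 0.141]
scene wax 473 med [ 0.524 -0.056  0.138] lo [ 0.503 -0.073  0.127] hi [ 0.559 -0.038  0.141]
tin ((0.5375649929046631, -0.11044465005397797), 0.018860237672924995)
side wax 314 med [0.615 0.045 0.116] lo [0.587 0.032 0.104] hi [0.646 0.067 0.119]
side wax 363 med [ 0.529 -0.006  0.138] lo [ 0.501 -0.018  0.126] hi [0.558 0.017 0.141]
side wax 407 med [ 0.531 -0.059  0.138] lo [ 0.504 -0.073  0.127] hi [ 0.562 -0.036  0.141]
tin ((0.5375958681106567, -0.10868607461452484), 0.01784053072333336)
```

Call:
drive_tool([
  [-0.53,-0.3,0,0,0,0,0],
  [-0.53,-0.3,0,0,0,0,0],
  [-0.53,-0.29,0,0,0,0,0],
  [0,0,-0.29,0,0,0,0],
  [0,0,-0.28,0,0,0,0],
  [0.2,0,0,0,0,0,0],
  [0.2,0,0,0,0,0,0],
  [0.2,0,0,0,0,0,0],
])

```text
clock: 5.8
eef_pos: [0.515, 0.0004, 0.144]
orientation: [-0.495, 0.495, 0.505, -0.505]
force: [-0.6, 0.1, -0.3]
grip_width: 0.0
```

Call:
drive_tool([
  [0.2,0,-0.05,0,0,0,0],
  [0.2,0,0,0,0,0,0],
  [0.2,0,0,0,0,0,0],
  [0.2,0,0,0,0,0,0],
  [0.15,0,0,0,0,0,0],
  [0.1,0,0,0,0,0,0],
  [0,0,0,0,0,0,0],
  [-0.1,0,0.6,0,0,0,0],
])

```text
clock: 6.8
eef_pos: [0.5676, 0.0007, 0.1738]
orientation: [0.497, -0.493, -0.503, 0.506]
force: [0.2, 0.5, 0.5]
grip_width: 0.0002
```

```bash
python3 w.py
```

```text
[0.56760877 0.00069355 0.17380922] [0.21388352 0.49391614 0.51121661]
scene wax 273 med [0.613 0.05  0.117] lo [0.587 0.032 0.108] hi [0.644 0.067 0.119]
scene wax 747 med [ 0.545 -0.046  0.135] lo [ 0.503 -0.073  0.111] hi [0.637 0.019 0.141]
tin ((0.5377823710441589, -0.10861951112747192), 0.01766938529908657)
side wax 528 med [0.614 0.014 0.116] lo [ 0.584 -0.014  0.105] hi [0.645 0.065 0.119]
side wax 398 med [ 0.532 -0.06   0.138] lo [ 0.505 -0.074  0.127] hi [ 0.562 -0.037  0.141]
tin ((0.5366336703300476, -0.10775946080684662), 0.01801951788365841)
```

Call:
drive_tool([
  [-0.51,-0.3,0,0,0,0,0],
  [-0.51,-0.3,0,0,0,0,0],
  [-0.51,-0.31,0,0,0,0,0],
  [0,0,-0.28,0,0,0,0],
  [0,0,-0.28,0,0,0,0],
  [0.2,0,0,0,0,0,0],
  [0.2,0,0,0,0,0,0],
  [0.2,0,0,0,0,0,0],
])

```text
clock: 7.9
eef_pos: [0.5161, -0.0542, 0.1434]
orientation: [-0.495, 0.495, 0.505, -0.505]
force: [-0.4, -0.2, 0.3]
grip_width: 0.0
```

Call:
drive_tool([
  [0.2,0,-0.03,0,0,0,0],
  [0.2,0,0,0,0,0,0],
  [0.2,0,0,0,0,0,0],
  [0.2,0,0,0,0,0,0],
  [0.15,0,0,0,0,0,0],
  [0.12,0,0,0,0,0,0],
  [0,0,0,0,0,0,0],
  [-0.1,0,0.6,0,0,0,0],
])

```text
clock: 8.9
eef_pos: [0.5701, -0.0537, 0.1744]
orientation: [0.497, -0.493, -0.504, 0.506]
force: [0.0, 0.1, 1.3]
grip_width: -0.0002
```

```bash
python3 w.py; python3 -c "
from h import *
p,_,_=cloud('side');crop(p,'pics/side3.png',150,300,220,390,4)"
```

```text
[ 0.57011236 -0.05366583  0.17438324] [0.0320372  0.06886935 1.34163315]
scene wax 288 med [0.616 0.049 0.117] lo [0.588 0.033 0.113] hi [0.645 0.067 0.119]
scene wax 270 med [0.612 0.003 0.117] lo [ 0.588 -0.014  0.113] hi [0.639 0.02  0.119]
scene wax 326 med [ 0.617 -0.059  0.117] lo [ 0.589 -0.075  0.109] hi [ 0.646 -0.041  0.119]
tin ((0.537199854850769, -0.10947614163160324), 0.018246470019221306)
side wax 367 med [0.601 0.034 0.116] lo [ 0.582 -0.015  0.105] hi [0.639 0.066 0.12 ]
side wax 372 med [ 0.617 -0.062  0.116] lo [ 0.588 -0.075  0.104] hi [ 0.646 -0.041  0.119]
tin ((0.5380082726478577, -0.10891197621822357), 0.017216799780726433)
```

View pics/side3.png

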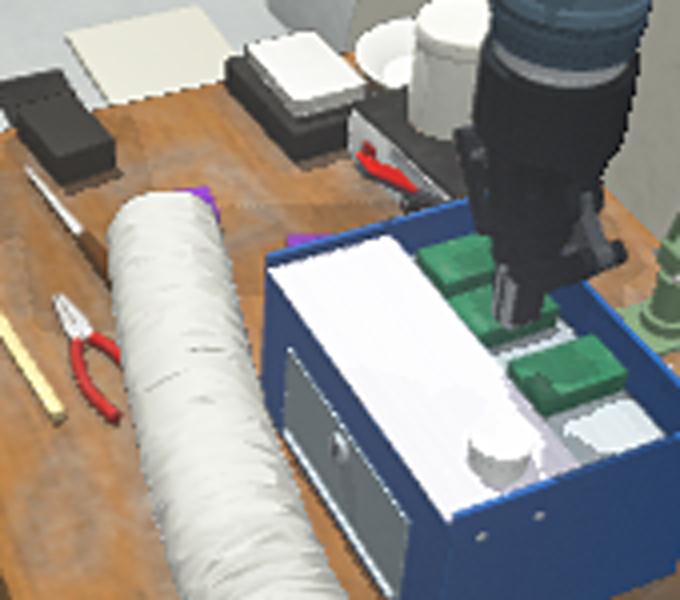

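```bash
python3 -c "
from station import env
s=env.state();print(s['qpos'],s['clock'])
import numpy as np;d=env.snapshot('side')[1]
from h import *
p,d,W=cloud('side');hsv=cv2.cvtColor(p,cv2.COLOR_RGB2HSV)
k=(d>0)&((hsv[...,0]<8)|(hsv[...,0]>172))&(hsv[...,1]>120)&(W[...,0]>.5)&(W[...,0]<.66)&(W[...,1]>.07)&(W[...,1]<.15)
q=W[k];print(q.min(0),q.max(0));q=q[q[:,2]>.15];print(np.percentile(q,[5,50,95],axis=0))
for a,b in((.6,.75),(.65,.7)):
  k=(d>0)&(W[...,1]>.12)&(W[...,1]<.35)&(W[...,0]>a)&(W[...,0]<.8)&(W[...,2]>.07)&(W[...,2]<.45);q=W[k];print(len(q),q.min(0),q.max(0))
"
```

```text
[-2.04714841e-01  4.01659698e-01 -5.57921843e-02  1.10932663e+00
  7.79118821e-05 -2.24164729e-01] 9.05
[0.56646549 0.09483737 0.13857474] [0.60231952 0.12004412 0.1644425 ]
[[0.56679732 0.09670106 0.15046222]
 [0.57408646 0.10434632 0.15993782]
 [0.58523431 0.11633473 0.16364412]]
546 [0.68914379 0.21968451 0.07018334] [0.7532528  0.28688767 0.44940607]
546 [0.68914379 0.21968451 0.07018334] [0.7532528  0.28688767 0.44940607]
```

Call:
drive_tool([
  [0,0,0.46,0,0,-0.056,0],
  [0,0.25,0.46,0,0,-0.056,0],
  [0,0.35,0,0,0,-0.056,0],
  [0,0.35,0,0,0,-0.056,0],
  [0,0.35,0,0,0,-0.056,0],
  [0,0.35,0,0,0,-0.056,0],
  [0,0.35,0,0,0,-0.056,0],
  [0,0.35,0,0,0,-0.056,0],
  [0,0.34,0,0,0,-0.052,0],
  [0,0,0,-0.056,0,0,0],
])

```text
clock: 10.4
eef_pos: [0.5722, 0.1057, 0.2313]
orientation: [-0.64, 0.768, 0.005, -0.007]
force: [-0.1, -0.6, -0.7]
grip_width: 0.0004
```

Call:
drive_tool([
  [0,0,0,0,0,0,0],
  [0,0,0,0,0,0,0],
])

```text
clock: 10.65
eef_pos: [0.5721, 0.1071, 0.2313]
orientation: [-0.643, 0.766, 0.006, -0.008]
force: [-0.7, 0.2, -0.1]
grip_width: 0.0002
```

```bash
python3 -c "
from h import *
from scipy.spatial.transform import Rotation as Ro
s=env.state();w,x,y,z=s['orientation'];print(s['eef_pos'],Ro.from_quat([x,y,z,w]).as_matrix().round(3),s['qpos'].round(2) if hasattr(s['qpos'],'round') else s['qpos'])
p,_,_=cloud('scene');crop(p,'pics/scene2.png',120,270,250,450,4)"
```

```text
[0.57212442 0.10710585 0.23129142] [[ 1.    -0.001 -0.02 ]
 [ 0.019 -0.174  0.985]
 [-0.005 -0.985 -0.174]] [ 0.16  0.43  0.11  1.28 -0.17  1.72]
```

View pics/scene2.png

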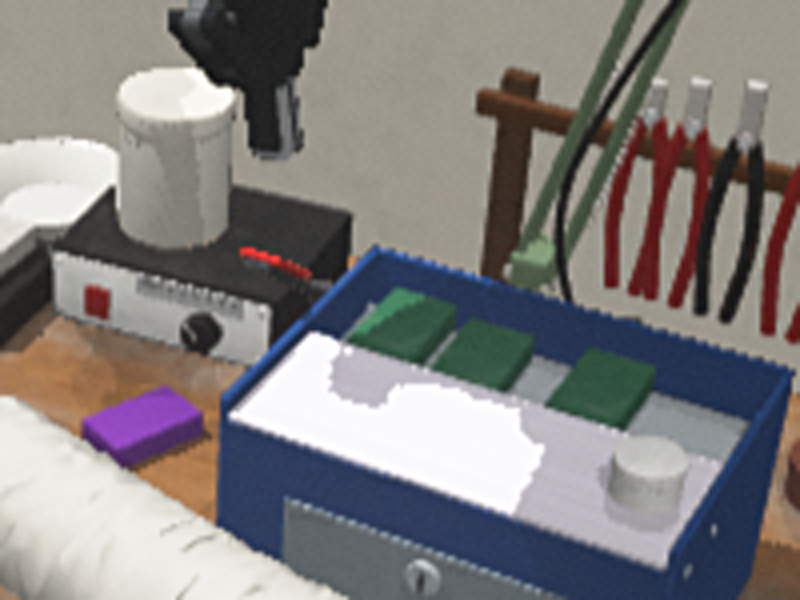

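Call:
drive_tool([
  [0,0,-0.45,0,0,0,0],
  [0,0,-0.4,0,0,0,0],
  [0,0,-0.2,0,0,0,0],
  [0,0,-0.2,0,0,0,0],
])

```text
clock: 11.2
eef_pos: [0.5731, 0.1065, 0.1574]
orientation: [-0.642, 0.766, 0.006, -0.007]
force: [-0.1, -0.6, 2.3]
grip_width: 0.0002
```

Call:
drive_tool([
  [0,0,-0.25,0,0,0,0],
  [0,0,-0.25,0,0,0,0],
  [0,0,-0.2,0,0,0,0],
  [0,0,-0.2,0,0,0,0],
])

```text
clock: 11.7
eef_pos: [0.5721, 0.1073, 0.1022]
orientation: [-0.642, 0.767, 0.006, -0.008]
force: [-0.8, -0.4, 3.6]
grip_width: -0.0
```

Call:
drive_tool([
  [0,0,-0.1,0,0,0,0],
  [0,0,-0.09,0,0,0,0],
  [0,0,0,0,0,0,0],
  [0,0,0,0,0,0,0],
  [0,0,0,0,0,0,0],
  [0,0,0,0,0,0,0],
  [0,0,0,0,0,0,0],
  [0,0,0,0,0,0,0],
  [0,0,0,0,0,0,0],
  [0,0,0,0,0,0,0],
])

```text
clock: 12.95
eef_pos: [0.5725, 0.1073, 0.0917]
orientation: [-0.642, 0.766, 0.006, -0.007]
force: [2.4, -0.2, 5.5]
grip_width: 0.0
```

```bash
python3 w.py; python3 -c "
from h import *
p,d,W=cloud('side');crop(p,'pics/side4.png',150,300,220,390,4)
k=(d>0)&(W[...,0]>.565)&(W[...,0]<.66)&(W[...,1]>-.09)&(W[...,1]<.07)&(W[...,2]<.12)&(W[...,2]>-.0);q=W[k]
for a in np.arange(.57,.66,.01):
  z=q[abs(q[:,0]-a)<.005][:,2]
  if len(z):print(round(a,3),len(z),np.percentile(z,[5,50,95]).round(3))
"
```

```text
[0.5725286  0.1073223  0.09173056] [ 2.40793353 -0.20340292  5.53379035]
tin ((0.53826504945755, -0.10793768614530563), 0.019702285528182983)
tin ((0.5380527377128601, -0.10873961448669434), 0.017516057938337326)
0.62 180 [0.058 0.062 0.068]
0.63 399 [0.065 0.074 0.083]
0.64 402 [0.082 0.091 0.1  ]
0.65 263 [0.095 0.101 0.118]
0.66 216 [0.094 0.106 0.118]
```

View pics/side4.png

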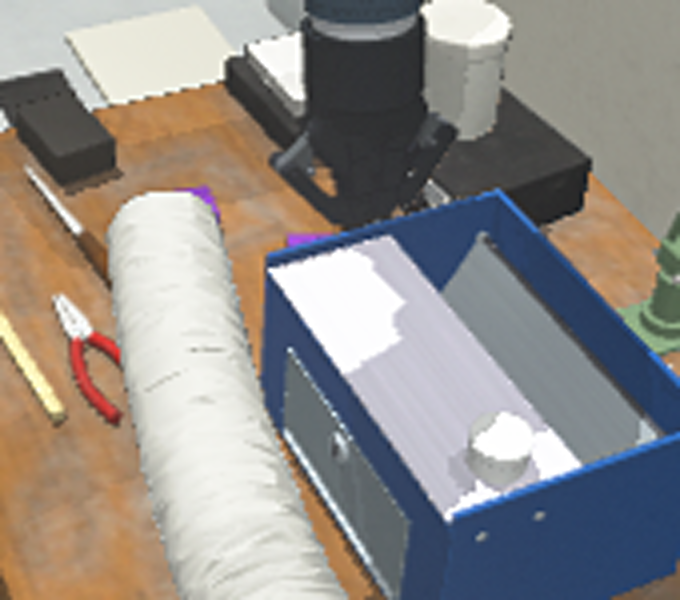

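Call:
drive_tool([
  [0,0,-0.03,0,0,0,0],
  [0,0,-0.03,0,0,0,0],
  [0,0,0,0,0,0,0],
  [0,0,0,0,0,0,0],
  [0,0,0,0,0,0,0],
  [0,0,0,0,0,0,0],
  [0,0,0,0,0,0,0],
  [0,0,0,0,0,0,0],
  [0,0,0,0,0,0,0],
  [0,0,0,0,0,0,0],
])

```text
clock: 14.35
eef_pos: [0.5723, 0.1073, 0.088]
orientation: [-0.642, 0.766, 0.006, -0.008]
force: [-0.4, 0.0, 3.1]
grip_width: 0.0003
```

```bash
python3 w.py; python3 -c "
from h import *
p,d,W=cloud('scene')
k=(d>0)&(W[...,0]>.565)&(W[...,0]<.645)&(W[...,1]>-.09)&(W[...,1]<.07)&(W[...,2]<.11)&(W[...,2]>-.0);q=W[k]
print(np.polyfit(q[:,0],q[:,2],1),len(q))
p,d,W=cloud('side')
k=(d>0)&(W[...,0]>.565)&(W[...,0]<.645)&(W[...,1]>-.09)&(W[...,1]<.07)&(W[...,2]<.11)&(W[...,2]>-.0);q=W[k]
print(np.polyfit(q[:,0],q[:,2],1),len(q))
"
```

```text
[0.57227829 0.10725105 0.08801577] [-0.41866947  0.01481043  3.05509508]
tin ((0.5378684997558594, -0.10840862989425659), 0.01837722212076187)
tin ((0.5375884175300598, -0.10814715921878815), 0.01734088733792305)
[ 1.37497452 -0.78932664] 718
[ 1.80772523 -1.06703138] 987
```

Call:
drive_tool([
  [0,0,-0.03,0,0,0,0],
  [0,0,0,0,0,0,0],
  [0,0,0,0,0,0,0],
  [0,0,0,0,0,0,0],
  [0,0,0,0,0,0,0],
  [0,0,0,0,0,0,0],
  [0,0,0,0,0,0,0],
  [0,0,0,0,0,0,0],
  [0,0,0,0,0,0,0],
  [0,0,0,0,0,0,0],
])

```text
clock: 15.8
eef_pos: [0.5726, 0.1072, 0.0864]
orientation: [-0.642, 0.766, 0.006, -0.007]
force: [0.9, -0.2, 4.3]
grip_width: 0.0001
```

Call:
drive_tool([
  [0,0,0.3,0,0,0,0],
  [0,0,0.4,0,0,0,0],
  [0,0,0.5,0,0,0,0],
  [0,0,0.6,0,0,0,0],
  [0,0,0.6,0,0,0,0],
  [-0.4,0.2,0.3,0,0,0,0],
  [-0.5,0.3,0,0,0,0,0],
  [-0.5,0.3,0,0,0,0,0],
  [-0.5,0.3,0,0,0,0,0],
  [0,0,0,0,0,0,0],
])

```text
clock: 17.05
eef_pos: [0.456, 0.174, 0.2477]
orientation: [-0.642, 0.767, 0.006, -0.009]
force: [0.6, 0.3, 0.1]
grip_width: -0.0003
```

```bash
python3 w.py; python3 -c "
from h import *
p,d,W=cloud('side');crop(p,'pics/side5.png',150,300,220,390,4)
k=(d>0)&(W[...,0]>.595)&(W[...,0]<.645)&(W[...,1]>-.12)&(W[...,1]<.06)&(W[...,2]<.12);q=W[k]
print('flap z',np.percentile(q[:,2],[2,50,98]))
hsv=cv2.cvtColor(p,cv2.COLOR_RGB2HSV)
k=(d>0)&((hsv[...,0]<8)|(hsv[...,0]>172))&(hsv[...,1]>120)&(W[...,0]>.5)&(W[...,0]<.66)&(W[...,1]>.07)&(W[...,1]<.15)
q=W[k];print('lever',q.min(0),q.max(0))
"
```

```text
[0.45603822 0.17399421 0.24768096] [0.61126945 0.33629831 0.07586724]
tin ((0.5378085970878601, -0.10750190913677216), 0.01926073059439659)
tin ((0.5378153324127197, -0.10759535431861877), 0.017485646530985832)
flap z [0.09883144 0.10105841 0.10334986]
lever [0.56586906 0.09605774 0.13814541] [0.60226663 0.11930975 0.1654064 ]
```

View pics/side5.png

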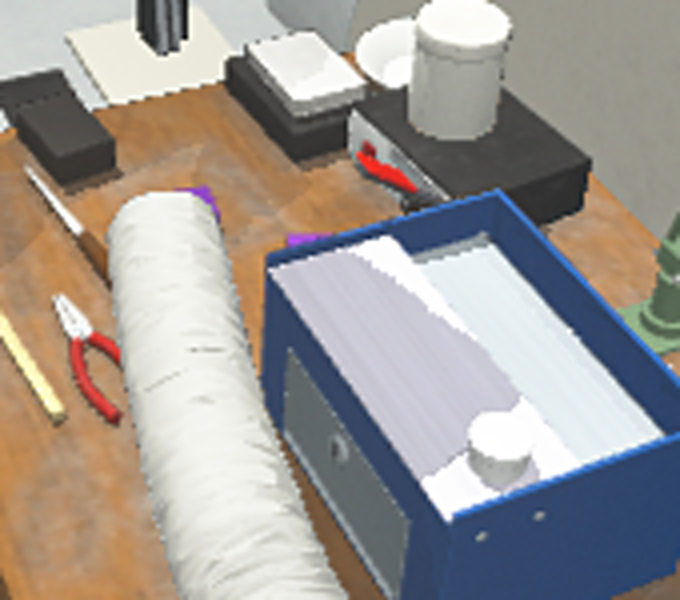

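The flap is shut and the hopper empty. The lever is back up, the tin hasn't moved and the arm is clear of everything.

```bash
python3 -c "
from station import env
env.finish_job();print(env.state()['clock'])"
```

```text
the job is handed in; nothing more can be done
the job is handed in; nothing more can be done
```

The three green blanks are in the bin, the flap is shut again, and I handed the job in at about 17 s of the 61 s allowed.

- **Pushing:** I pushed the blanks one at a time into the hopper with the closed fingers. The images showed all three lying flat on the shut flap, tops at about 117 mm, before I touched the lever.
- **Lever:** I pressed it to a flap angle of about 1.0 rad, then deeper, to about 1.07 rad and beyond. I held it there for about 2.5 s in all before letting go. The force readings I took stayed under 7 N.
- **Last checks:** The hopper is empty, the flap is level at about 101 mm and the lever is back at its starting height. The tin is still at (0.538, -0.108) m, within about 1 mm of where it started, and the arm touches nothing.

The blanks in the closed bin can't be seen. That they dropped is inferred from the empty hopper and the flap shutting fully. The two cameras also disagreed on the open angle: the side view gave about 1.07 rad and the scene view about 0.94 rad. I pressed about 2 mm deeper after that and did not measure the angle again.

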